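Make up two grinding-tool kits

TASK

Make up the two tool kits for the shoe grinder: the sanding drum, the cone cutter and the fleece wheel go in the three-pocket tray, and the fluted cutter and the sanding block go in the two-pocket tray. Stand each one upright on the floor of a pocket of its own, right way up as it stands now; any pocket of the right tray will do. Leave the wrench and the small loose sleeve where they lie.

Things in the scene. Friction and masses are not known exactly. Their poses are not given: they have to be found in the camera images.
- drum_mid (a point): Sanding drum: plain brown gritty cylinder, diameter 46, height 72, with a small bright metal cap let into its flat top; no shank. The point is on its axis half-way up, 36 above its underside. Grip it anywhere across its sides, best in the upper half. Sizes in mm. Loose, standing upright on the work surface at the start; axes: z up. 
- cone_mid (a point): Cone cutter: smooth bright steel cone, base diameter 50, narrowing to 20 at 36 above its underside, with a round shank (diameter 16) standing up from its point to 70. The point is on its axis half-way up, 35 above the underside. Grip it by the shank. Sizes in mm. Loose, standing upright on the work surface at the start; axes: z up. 
- fluted_mid (a point): Fluted cutter: dark steel head with eight ribs (star-shaped from above), diameter 50 over the ribs, 34 high, with a round shank (diameter 16) standing up from it to 68. The point is on its axis half-way up, 34 above the underside (the top of the head). Grip it by the shank. Sizes in mm. Loose, standing upright on the work surface at the start; axes: z up. 
- wheel_mid (a point): Fleece wheel: flat grey disc, diameter 54, 16 thick, with a round bright metal hub (diameter 22) standing up from its middle to 54. The point is on its axis half-way up, 27 above the underside. Grip it by the hub. Sizes in mm. Loose, standing upright on the work surface at the start; axes: z up. 
- block_mid (a point): Sanding block of pale wood: base 50 (its x) by 46 (its y), 22 high, gritty underneath, with a straight grip rib 20 wide (its y) running along its x over the whole 50, from the base up to 58 above the underside. The point is in its middle, half-way up, 29 above the underside. Grip the rib across its width (along the block's y). Sizes in mm. Loose, standing upright on the work surface at the start; axes: z up. 
- tray3: Three-pocket kit tray of blue plastic, 238 long (its y) by 82 wide (its x), 16 high, fixed where it stands. Origin under its centre on the work surface, z up. Open pockets 74 by 74 in one row, centred at x = 0, y = -78, 0, +78; floor 4 thick, walls and dividers 4 thick. The pockets are alike. Sizes in mm.
- tray2: Two-pocket kit tray of the same blue plastic, 160 long (its y) by 82 wide (its x), 16 high, fixed where it stands. Origin under its centre on the work surface, z up. Open pockets 74 by 74 centred at x = 0, y = -39, +39; floor 4 thick, walls and divider 4 thick. The pockets are alike. Sizes in mm.
- wrench: Bystander: steel wrench 120 mm long, 25 mm wide at its jaws, under 12 mm high, lying flat among the tools along its x; origin under its middle. Not part of the kits; to be left where it is.
- sleeve: Bystander: small loose brown abrasive sleeve, an open tube of outer diameter 32 mm, bore 24 mm, 22 mm high, origin under its centre, standing on end among the tools. Not part of the kits; to be left where it is.

How it is judged:
By the outcome, as a careful person would: the job done as asked, in the order asked, and still so for the second after the job is handed in, with the robot touching nothing.
It also fails if it takes over 136 s, if anything falls off the work surface, if the arm or the gripper's body presses on something with over 40 N, if the wrist force passes 120 N, or if a joint passes its speed limit or range.

ROBOT

A 6-joint arm with a two-finger parallel gripper is mounted at the origin on the work surface. World frame = base frame: x ahead of the robot, y to its left, z up, the work surface at z = 0. Lengths are in m, angles in degrees, forces in N, time in s.
With the tool pointing down it reaches from about 0.375 to 0.75 m from the base axis. Payload 9 kg.
Tool frame: the origin (TCP) lies where the fingers leave the gripper's body, on its centre line; the fingertips stand 73 mm ahead of it and the grasp point (between the pads) lies 54 mm ahead of it (robot.tip_reach is the distance from the TCP to the fingertips, in m); z points along the fingers, y is the direction in which the jaws open and shut (so a half turn about z gives the same grasp; the last joint's range is limited). The gripper opens to 85 mm and grips with 20 to 120 N. Pads are 22 mm wide; open, the fingers measure 114 mm over their backs; the gripper's body (76 mm by 85 mm) begins 54 mm behind the grasp point. The pads swing forward as they close: fully open they stand 13 mm farther back than shut.
Start: joints at [-78.535, 5.964, 5.575, 89.605, 0, 77.527], TCP at [0.243, -0.548, 0.304] pointing down, gripper open.
Joint ranges: [-171.21, 171.21], [-48.23, 106.86], [-62.78, 66.21], [-105.2, 120.99], [-86.42, 89.51], [-180, 180]. Speed limits (degrees/s): [127.2, 127.2, 147.25, 180, 180, 180].

INTERFACE

Orientations are given as [roll, pitch, yaw] about the fixed x, y, z axes, in that order (R = Rz(yaw) Ry(pitch) Rx(roll)).
In Python, from plant import robot gives the robot as it stands. Calls block until the motion is done:
- robot.move_pose(position, orientation): joint-space move of the TCP to a pose.
- robot.line_to(position, vel=0.15, rotation=None, guard=None): straight line of the TCP; rotation=None keeps the orientation; vel is the mean speed in m/s. With guard (N) it stops when the force on the tool has changed by that much, and returns True; else False.
- robot.goto_joints(angles): joint-space move.
- robot.set_gripper(opening): finger opening in m; the grip force is fixed at half the most; returns when the fingers have stopped.
- robot.pause(seconds).
- robot.ik(position, orientation): joint angles nearest the present ones, or None.
- robot.observe(): the state.
- robot.grab_frame(name): name is "scene" or "top" or "wrist"; returns the picture (420x560x3 uint8, blue, green, red); there is no depth.
- robot.get_calibration(name): a dict with "vertical_fov" (degrees; the focal length in pixels is half the picture's height over the tangent of half this angle, whatever the lens; pixels are square), "cx", "cy" (the principal point, pixels), "rvec" (rotation vector, rad) and "tvec" (3), from world to camera coordinates, as OpenCV has them. Camera axes: x right, y down, z forward; pixel columns grow to the right and rows downward; lengths in m; the calibration is good to about 2 mm. The wrist camera is an equidistant fisheye: a pixel r from the principal point sees the ray r / f radians off the axis. A picture is of the moment at which its call begins: read the wrist's pose just before it. get_calibration takes no time and is no camera call; for the wrist camera it gives the pose at the moment of the call.
A pose or a line that the arm cannot do raises robot.IKError and nothing moves.
- robot.job_done(): hands the job in, once; it reports no verdict.
The state is a dict: "time": time; "q": joint angles; "qvel": joint speeds; "joint_torque": joint torques, N m; "tool_pos": TCP position; "tcp_rot": TCP orientation; "ft_force": force on the tool from outside, world axes, zero at the start; "torque": the same for the moment, N m; "gripper_width": finger opening in m.
Only numpy, scipy, OpenCV 4.12 (cv2) and the standard library are available. Lean on these libraries where they do the work, as an engineer would, in place of code of your own. Each camera call takes 0.05 s, during which the arm holds its last target. There are 200 camera calls.

## Working session

There is one attempt and no reset: what is moved stays moved. The work goes in short steps, each a Python script; the robot and the scene stay as the last script left them, time stands still between calls to the robot, and variables do not carry over. Pictures are saved under pics/ and viewed, about 12 in all and at most 16, crops included, and the job is handed in when it is done.

```bash
mkdir -p pics; ls; python3 - <<'E'
from plant import robot
import cv2
for n in("top","scene"):
    cv2.imwrite(f"pics/{n}0.png",cv2.resize(robot.grab_frame(n),None,fx=1.42,fy=1.42,interpolation=cv2.INTER_CUBIC)); print(n,robot.get_calibration(n))
print(robot.observe())
E
```

```text
pics
top {'vertical_fov': 43.0979949294843, 'cx': 282.92184758519755, 'cy': 209.00220211181514, 'rvec': array([ 2.1986977 , -2.20025351,  0.06601452]), 'tvec': array([-0.00391205,  0.50793191,  1.29758078])}
scene {'vertical_fov': 54.64372098917721, 'cx': 274.7525499111847, 'cy': 208.74867152233213, 'rvec': array([ 2.20650005,  1.34740263, -0.42354039]), 'tvec': array([-0.25416782, -0.34799192,  1.24435   ])}
{'time': 0.1, 'q': array([-7.85350422e+01,  5.99643803e+00,  5.53307584e+00,  8.96056805e+01,
        2.94849207e-03,  7.75279337e+01]), 'qvel': array([-0.04000796, -0.05564993,  0.12647643,  0.03198803, -0.1639636 ,
        0.10534837]), 'joint_torque': array([ 6.76402124e-03, -5.58208215e+01,  5.04719496e+01,  1.32235602e-02,
       -2.72086399e-04, -4.34846953e-06]), 'tool_pos': array([ 0.24342848, -0.54817188,  0.30320235]), 'tcp_rot': array([-1.79933223e+02, -1.77896166e-02,  2.39370119e+01]), 'ft_force': array([ 0.34181909, -0.03121475, -0.00075627]), 'torque': array([0.03401233, 0.00592209, 0.03424618]), 'gripper_width': 0.08530246382194658}
```

View pics/top0.png

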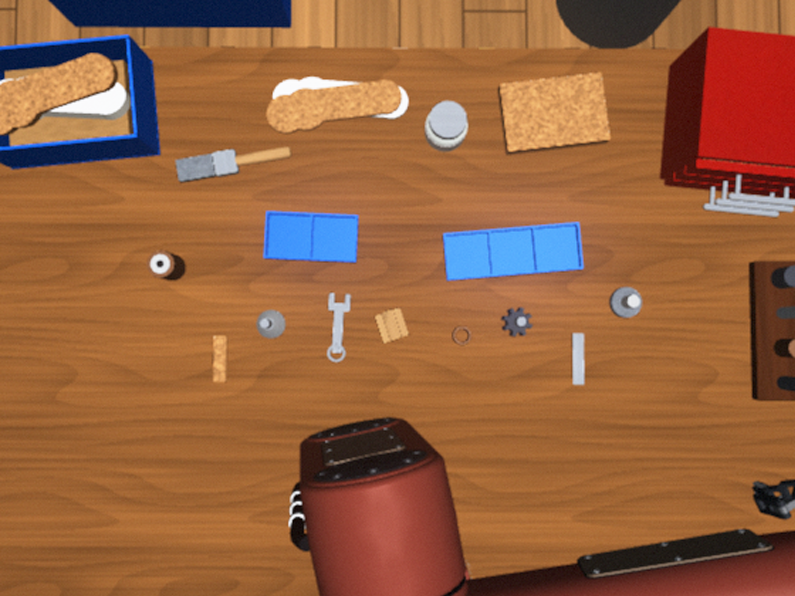

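View pics/scene0.png

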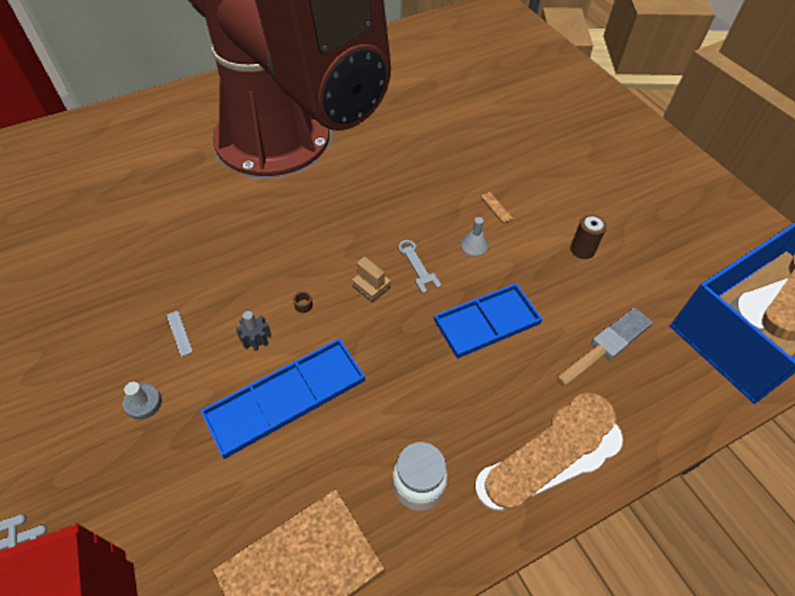

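Top view (1.42×): drum top at (160,264), cone shank top (264,323), block (392,326), fluted shank top (522,321), wheel hub top (634,301), tray2 around (311,237), tray3 around (513,251). I'll enlarge both halves to read these off more closely.

```bash
python3 - <<'E'
from plant import robot
import cv2
f=robot.grab_frame("top"); cv2.imwrite("pics/top_raw.png",f)
for i,x in enumerate((95,285)):
    c=cv2.resize(f[140:265,x:x+190],None,fx=4,fy=4,interpolation=cv2.INTER_CUBIC)
    for k in range(0,190,20): cv2.putText(c,str(x+k),(k*4,10),0,.35,(255,255,255)); cv2.line(c,(k*4,12),(k*4,500),(200,200,200),1) if 0 else cv2.line(c,(k*4,12),(k*4,20),(255,255,255),1)
    for k in range(0,125,20): cv2.putText(c,str(140+k),(0,k*4+4),0,.35,(255,255,255))
    cv2.imwrite(f"pics/c{i}.png",c)
E
```

```text
(no output)
```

View pics/c0.png

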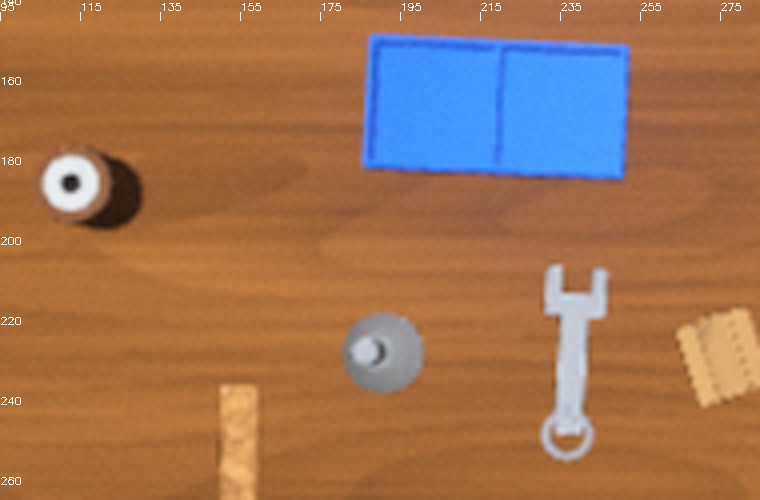

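View pics/c1.png

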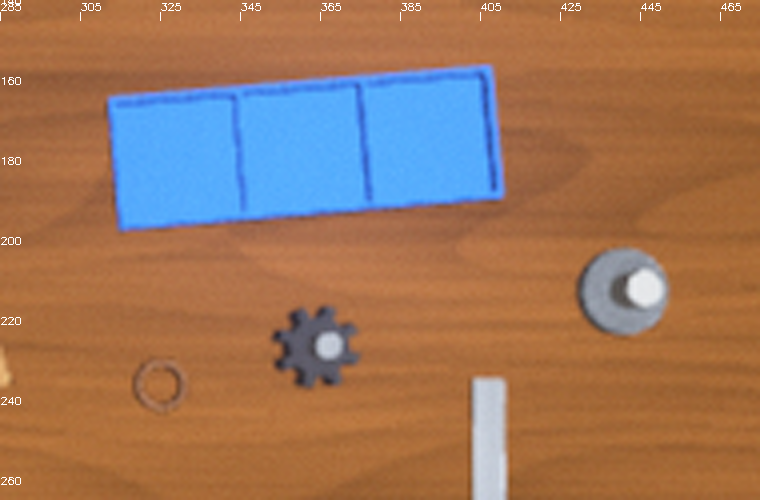

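Crops read (÷4 plus offset): both tray outlines are clear, and for each tool I can read the top centre and a base or head centre as a cross-check. Computing positions now.

```bash
cat > h.py <<'E'
import numpy as np, cv2
from plant import robot
def ray(n,uv,z):
    c=robot.get_calibration(n); f=210/np.tan(np.radians(c['vertical_fov'])/2)
    R=cv2.Rodrigues(np.array(c['rvec']))[0]; o=-R.T@c['tvec']
    d=np.array([uv[0]-c['cx'],uv[1]-c['cy']])/f
    if n=='wrist':
        r=np.hypot(*d); d=np.r_[d/r*np.sin(r),np.cos(r)]
    else: d=np.r_[d,1]
    d=R.T@d; return (o+d*(z-o[2])/d[2])[:2]
E
python3 - <<'E'
from h import *
o={0:(95,140),1:(285,140)}
def p(k,u,v,z): return ray('top',((u+.5)/4-.5+o[k][0],(v+.5)/4-.5+o[k][1]),z)
for n,a in dict(drumtop=(0,72,184,.072),conebase=(0,383,352,0.003),conetop=(0,365,352,.07),flhead=(1,316,347,.034),fltop=(1,329,346,.068),wdisc=(1,623,291,.016),whub=(1,645,288,.054)).items(): print(n,p(*a).round(4))
print('block',ray('top',(275.7,228.9),.03), 'rib dir',p(0,678,326,.022)-p(0,705,407,.022))
for n,k,c in (('t2',0,[(370,35),(628,45),(623,179),(363,168)]),('t3',1,[(109,96),(490,66),(503,198),(120,230)])):
    q=np.array([p(k,*x,.016) for x in c]); e=(q[0]-q[1]+q[3]-q[2])/2; w=(q[0]-q[3]+q[1]-q[2])/2
    print(n,q.mean(0).round(4),np.linalg.norm(e),np.linalg.norm(w),'yaw',np.degrees(np.arctan2(-e[0],e[1])))
E
```

```text
drumtop [0.5602 0.3968]
conebase [0.4624 0.2248]
conetop [0.4613 0.2243]
flhead [ 0.4646 -0.1997]
fltop [ 0.4645 -0.2019]
wdisc [ 0.4993 -0.3923]
whub [ 0.4993 -0.3939]
block [0.45869283 0.01345269] rib dir [0.04942454 0.0165083 ]
t2 [0.6134 0.1542] 0.15973622920176855 0.08284869672611743 yaw -2.3242997722173357
t3 [ 0.5882 -0.1973] 0.23714297713659666 0.08277166248961035 yaw 4.652620940743777
```

```bash
cat >> h.py <<'E'
def pocket(t,y):
    c,a={'t3':((.5882,-.1973),4.65),'t2':((.6134,.1542),-2.32)}[t]; a=np.radians(a)
    return np.array([c[0]-np.sin(a)*y, c[1]+np.cos(a)*y])
def rot(yaw): return [180,0,(yaw+180)%360-180]
def snap(name,cam,fx=1.42,box=None):
    f=robot.grab_frame(cam)
    if box: f=f[box[1]:box[3],box[0]:box[2]]
    cv2.imwrite(f'pics/{name}.png',cv2.resize(f,None,fx=fx,fy=fx,interpolation=cv2.INTER_CUBIC))
def st(m):
    s=robot.observe(); print(m,'t%.1f'%s['time'],s['tool_pos'].round(4),'w%.4f'%s['gripper_width'],'F',s['ft_force'].round(1),'q6 %.0f'%s['q'][5])
def pick(xy,z,yaw,opening,pre=None):
    robot.set_gripper(opening)
    robot.move_pose([*xy,max(z+.06,.19)],rot(yaw))
    if pre: snap(pre,'wrist')
    if robot.line_to([*xy,z],.12,guard=15): st('CONTACT down')
    robot.set_gripper(0.0); st('gripped')
    robot.line_to([*xy,z+.11],.15); st('lifted')
def place(xy,z,yaw,opening):
    robot.move_pose([*xy,z+.11],rot(yaw)); robot.line_to([*xy,z+.02],.15)
    print('touch',robot.line_to([*xy,z+.001],.03,guard=6)); st('down')
    robot.set_gripper(opening); robot.line_to([*xy,z+.12],.15); st('clear')
E
python3 - <<'E'
from h import *
for n,xy in (('drum',(.5602,.3968)),('wheel',(.4993,-.393)),('t3a',pocket('t3',78)),('block',(.4587,.0135))):
    for y in ((90+4.65),(-90+4.65),18.5,-161.5):
        q=robot.ik([*xy,.2],rot(y)); print(n,y,None if q is None else np.round(q))
E
```

```text
drum 94.65 [ 24.  21.  13.  81.   0. 110.]
drum -85.35 [ 24.  21.  13.  81.   0. -70.]
drum 18.5 [  24.   21.   13.   81.    0. -174.]
drum -161.5 [24. 21. 13. 81.  0.  6.]
wheel 94.65 [-50.  12.   2.  79.   0.  35.]
wheel -85.35 [ -50.   12.    2.   79.    0. -145.]
wheel 18.5 [-50.  12.   2.  79.   0. 112.]
wheel -161.5 [-50.  12.   2.  79.   0. -68.]
t3a 94.65 None
t3a -85.35 None
t3a 18.5 None
t3a -161.5 None
block 94.65 [-15. -19. -29.  81.   0.  71.]
block -85.35 [ -15.  -19.  -29.   81.    0. -109.]
block 18.5 [-15. -19. -29.  81.   0. 147.]
block -161.5 [-15. -19. -29.  81.   0. -33.]
```

```bash
python3 - <<'E'
from h import *
robot.goto_joints
xy=(.5602,.3968); y=-85.35
pick(xy,.105,94.65,.085,'w_drum')
P=pocket('t3',.078); print(P)
place(P,.109,94.65,.080)
snap('top1','top',3,(200,120,430,270))
E
```

```text
gripped t5.2 [0.5607 0.397  0.106 ] w0.0448 F [-0.7 -0.3  6. ] q6 110
lifted t6.1 [0.5598 0.3966 0.2135] w0.0450 F [-0.5 -0.3 -1.3] q6 110
[ 0.58187664 -0.11955674]
touch True
down t9.3 [ 0.5815 -0.1194  0.11  ] w0.0447 F [-0.8 -0.7  4.4] q6 61
clear t10.7 [ 0.5815 -0.1194  0.2278] w0.0798 F [-0.4 -0.  -0.7] q6 61
```

View pics/w_drum.png

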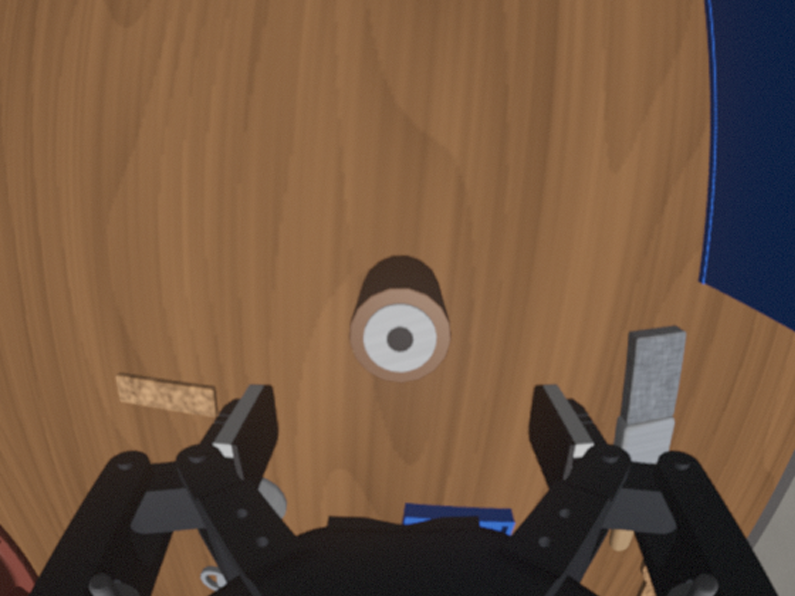

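View pics/top1.png

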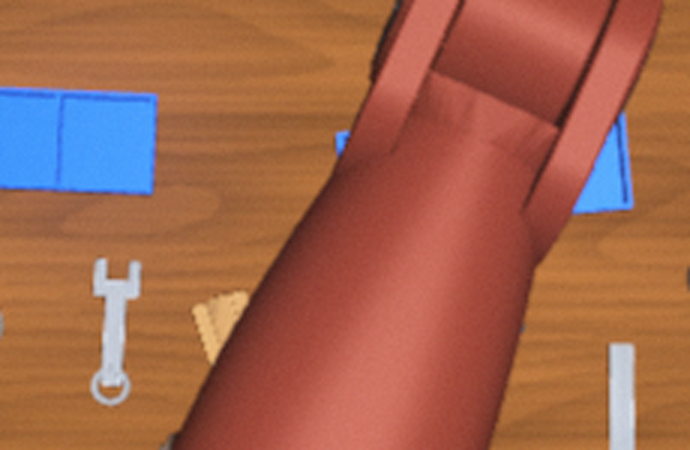

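The wrist view shows the drum upright and centred between the fingers, and the grip width was 45 mm as expected. The arm hides the placed drum in the top view, so I'll check it in a later picture. Next are the cone and the wheel.

```bash
python3 - <<'E'
from h import *
pick((.4617,.2245),.115,94.65,.05,'w_cone')
place(pocket('t3',0),.119,94.65,.05)
robot.set_gripper(.05)
robot.move_pose([.4993,-.393,.20],rot(94.65)); st('above wheel')
snap('w_wheel','wrist'); snap('top2','top',2.0,(95,120,480,280))
E
```

```text
gripped t13.8 [0.4621 0.2246 0.1156] w0.0141 F [0.4 0.5 4.2] q6 97
lifted t14.7 [0.4612 0.2244 0.2238] w0.0141 F [-0.9 -0.1 -1.4] q6 97
touch True
down t17.7 [ 0.5878 -0.1971  0.1196] w0.0143 F [-0.3 -0.1  4.4] q6 55
clear t19.1 [ 0.5878 -0.1971  0.2378] w0.0502 F [-0.  -0.1  0. ] q6 55
above wheel t20.1 [ 0.4999 -0.3922  0.2003] w0.0499 F [0.5 0.4 0.3] q6 35
```

View pics/top2.png

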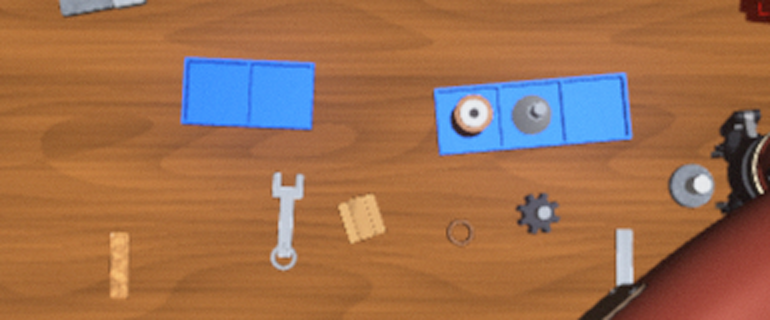

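View pics/w_wheel.png

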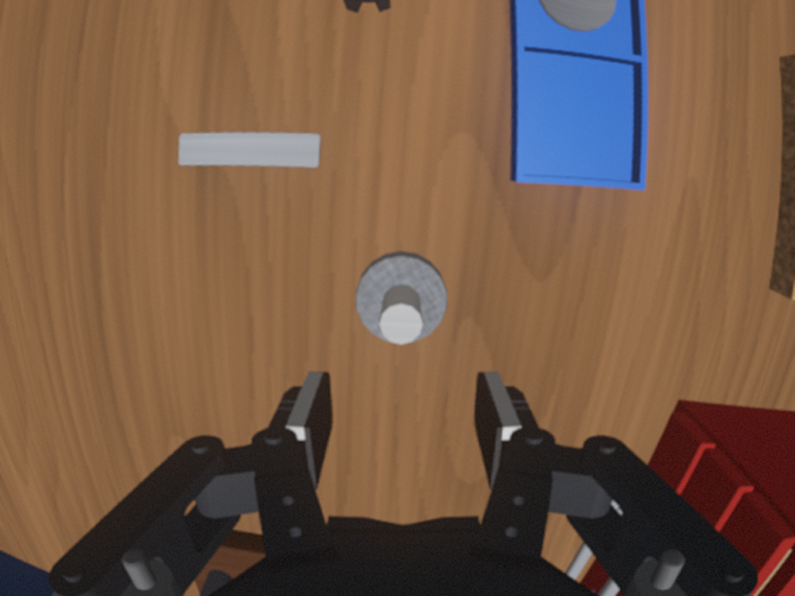

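Drum and cone are upright in the first two pockets (top2 at (473,113) and (532,115)). The wheel is centred between the fingers in the wrist view. Next: wheel, fluted cutter, then a look above the block.

```bash
python3 - <<'E'
from h import *
pick((.4993,-.393),.097,94.65,.05)
place(pocket('t3',-.078),.101,94.65,.05)
pick((.4646,-.2007),.112,87.7,.05)
place(pocket('t2',-.039),.116,87.7,.05)
robot.move_pose([.4587,.0135,.20],rot(-161.5)); st('above block')
snap('w_block','wrist'); snap('top3','top',2.0,(95,120,480,280))
E
```

```text
gripped t22.0 [ 0.4998 -0.3935  0.0982] w0.0203 F [-0.   0.4  5.7] q6 35
lifted t22.9 [ 0.4989 -0.3926  0.2056] w0.0198 F [ 0.5  0.1 -2.9] q6 35
touch True
down t24.9 [ 0.5942 -0.2748  0.1022] w0.0200 F [-0.1  0.5  4.8] q6 49
clear t26.3 [ 0.5942 -0.2748  0.2197] w0.0499 F [-0.1  0.6 -1. ] q6 49
gripped t28.4 [ 0.465  -0.201   0.1127] w0.0142 F [-0.3  0.1  4.8] q6 54
lifted t29.2 [ 0.4642 -0.2004  0.2208] w0.0142 F [-0.2  0.7 -2.5] q6 54
touch True
down t31.9 [0.6114 0.1153 0.1168] w0.0140 F [-1.2 -0.2  4.8] q6 91
clear t33.3 [0.6114 0.1153 0.2348] w0.0504 F [-1.  -0.3 -0.1] q6 91
above block t35.2 [0.4588 0.0135 0.2   ] w0.0499 F [0.2 0.6 0.3] q6 -33
```

View pics/w_block.png

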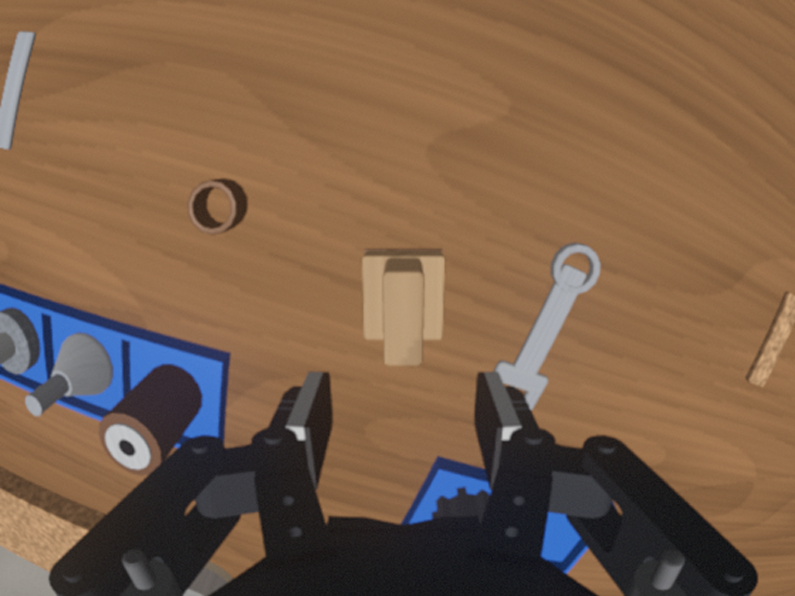

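View pics/top3.png

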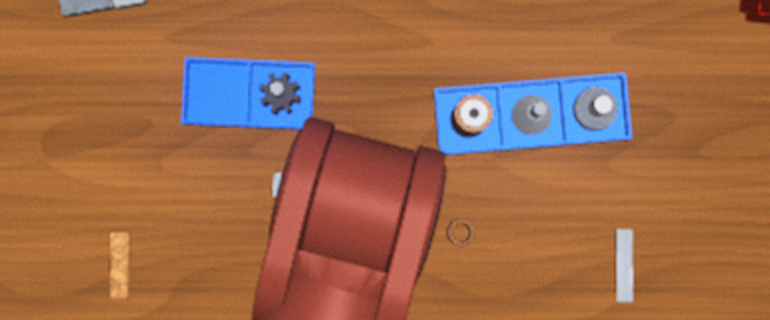

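The rib is aligned and centred (about (403,310)). Wheel and fluted cutter are upright in their pockets. Placing the block now.

```bash
python3 - <<'E'
from h import *
pick((.4587,.0135),.101,-161.5,.05)
place(pocket('t2',.039),.105,177.7,.045)
robot.move_pose([.35,-.42,.30],rot(94.65)); robot.pause(.5); st('away')
snap('top4','top',2.0,(95,120,480,280)); snap('scene4','scene',2.4,(60,120,390,330))
E
```

```text
gripped t37.0 [0.4593 0.0133 0.1019] w0.0191 F [0.1 1.  4.9] q6 -33
lifted t37.9 [0.4582 0.0136 0.2099] w0.0191 F [ 0.3  0.7 -1.2] q6 -33
touch True
down t40.2 [0.6146 0.1932 0.1059] w0.0195 F [-0.2  0.7  3.9] q6 8
clear t41.5 [0.6145 0.1931 0.2238] w0.0450 F [-0.2  0.5  0.1] q6 8
away t44.4 [ 0.35 -0.42  0.3 ] w0.0449 F [ 0.8 -0.2  0.4] q6 21
```

View pics/top4.png

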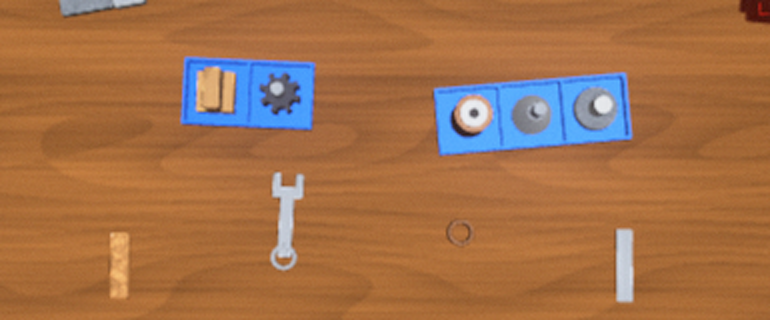

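View pics/scene4.png

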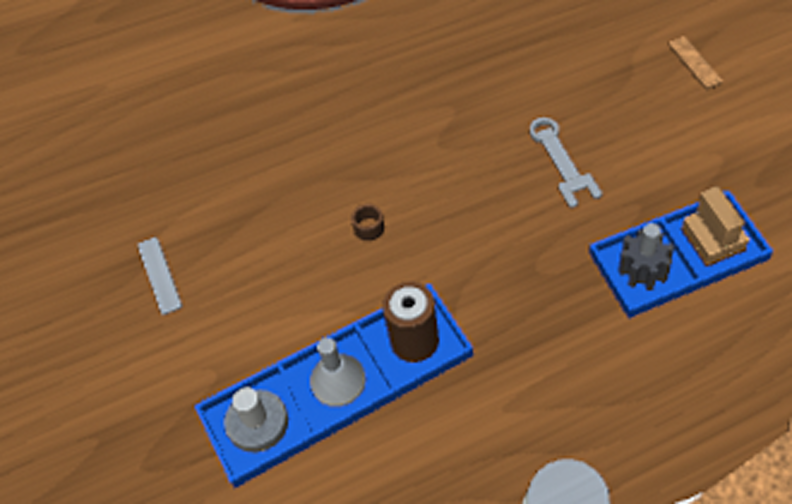

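All five tools stand upright in pockets of their own. The wrench ((287,222) in top4) and the sleeve ((459,232)) look unmoved from the earlier pictures. Handing in.

```bash
python3 -c "
from plant import robot
print(robot.job_done())"
```

```text
the job is handed in; nothing more can be done
None
```

Both tool kits are made up and the job is handed in, at about 44 s of the 136 s allowed. The drum, cone cutter and fleece wheel are in the three-pocket tray, and the fluted cutter and sanding block are in the two-pocket tray.

The last top and scene pictures show all five tools upright, each in a pocket of its own. The wrench and sleeve are at the same pixels as in earlier pictures, and the arm is clear of everything.

Each tool met the tray floor at the expected height. No check failed or disagreed; the force readings I printed stayed at about 6 N or less, but I did not record forces during the moves.

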